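Slide the succulent under the plant lamp and flip the lamp on

ROBOT

A 6-joint arm with a two-finger parallel gripper is mounted at the origin on the work surface. World frame = base frame: x ahead of the robot, y to its left, z up, the work surface at z = 0. Lengths are in mm, angles in rad, forces in N, time in s.
With the tool pointing down it reaches from about 325 to 850 mm from the base axis. Payload 4.4 kg.
Tool frame: the origin (TCP) lies on the centre line of the jaws, within the pads' length; the fingertips stand 22 mm ahead of it and the grasp point (between the pads) lies 3 mm ahead of it; z points along the fingers, y is the line along which they close (so a half turn about z gives the same grasp; the last joint's range is limited). The gripper opens to 94 mm and grips with 3 to 60 N. Pads are 16 mm wide; open, the fingers measure 119 mm over their backs; the gripper's body (75 mm by 177 mm) begins 78 mm behind the grasp point.
Start: joints at [1.194, 0.207, 1.542, -0, 1.393, -0.15], TCP at [129.305, 560.275, 227.447] pointing down, gripper open.
Joint ranges: [-2.73, 2.73], [-0.86, 2.22], [0.23, 2.46], [-1.11, 4.25], [0.08, 2.63], [-2.82, 2.82]. Speed limits (rad/s): [2.79, 2.79, 3.14, 3.14, 3.14, 3.14].

INTERFACE

Orientations are given as a unit quaternion [x, y, z, w].
In Python, from plant import state, read_camera, close_job, look_for, silhouettes, mark_of gives the robot as it stands.
- The arm moves only by the shell command python3 -m inch 'ROWS' [OPENING] [FORCE]. ROWS is JSON, a list of rows, each an object of numbers: "tx", "ty", "tz": the shift along the tool's x, y, z in mm; "roll": the turn about the tool's z in rad. A call has 1 to 10 rows; each row is the pose to reach, as a shift and turn from the pose commanded when the call began, along the tool's axes at that moment; what a row does not reach only later rows make up. A row lasts 1/8 s, in which the tool goes at most 62.5 mm and 10.7 degrees, less where a joint would pass 70% of its speed; a pose out of reach is approached as far as the arm can. A call with a gripper value outside its range is refused whole. OPENING is the finger opening in mm, from 0 to 94, set as the call begins (- or left out, the last holds). The fingers move at their own pace and stop on an object; FORCE is the grip in N (left out, the last holds). Time passes only in rows, so rows that repeat a pose let the fingers close. It gives the time, the measured TCP pose, the force, the opening and the grip force at its end, in the units of the state.
- state(): the state, without advancing time (a new reading comes with each control period).
- read_camera(name): name is "side" or "top"; returns a dict with "color" (420x560x3 uint8, red, green, blue), "fx", "fy", "cx", "cy" (pixels), "rvec" (rotation vector, rad) and "tvec" (3), from world to camera coordinates, as OpenCV has them. Camera axes: x right, y down, z forward; pixel columns grow to the right and rows downward; lengths in mm; the calibration is good to about 2 mm. A picture is of the moment at which its call begins. There is no depth.
- close_job(): hands the job in; it is judged then, once.
Trained networks look in a picture, given as the dict that the camera call returned (one of the last four; its "shot" number tells which), for a name from the list of things; names that differ only in an ending like _2 or _b are one class to them, and where a whole thing is asked for, a point or a joint stands for the part that bears it (a point fixed in the world has none). Each returns a list of dicts, best first, with "conf" (0 to 1); they miss things now and then, are a little off and sometimes report something else, mostly with a low value. They report only what shows in the picture. A call takes as long as a camera call. They do not tell look-alikes from the thing itself.
- look_for(query, picture): "location" ([x, y, z] in mm, in the coordinates of the camera as it stood for that picture, good to about 4 mm: the middle of the surface that is visible of it).
- silhouettes(query, picture): "mask" (420x560 bool, what is visible of it).
- mark_of(query, picture): "location" ([x, y, z] in mm, in the coordinates of the camera as it stood for that picture, good to about 4 mm: a listed point, or the origin of a listed thing).
The state is a dict: "t": time; "qpos": joint angles; "joint_vel": joint speeds; "joint_torque": joint torques, N m; "ee_pos": TCP position; "eef_rot": TCP orientation; "contact_force": force on the tool from outside, world axes, zero at the start; "moment": the same for the moment, N m; "grip_width": finger opening in mm; "grip_force": force on a finger pad.
Only numpy, scipy, OpenCV 4.12 (cv2) and the standard library are available. Lean on these libraries where they do the work, as an engineer would, in place of code of your own. Each camera call takes 0.05 s, during which the arm holds its last target. There are 200 camera calls.

TASK

Push the terracotta saucer with its little succulent along the bench, without lifting or tipping it, until the whole saucer sits on the grey mesh square. Then flip the lamp's red toggle lever over, away from the red dot, so that it snaps across to the green dot and stays there. Leave everything else where it stands.

Things in the scene. Friction and masses are not known exactly. Their poses are not given: they have to be found in the camera images.
- saucer: Loose round terracotta saucer, 120 mm across at the rim, 110 mm at the foot, 25 mm high, with a small pot and green succulent fixed in its middle (one piece, up to 50 mm high, 55 mm across). About 0.35 kg; slides with a push of some 2 to 4 N. Origin: centre of the underside, z up. Starts left or right of the mesh square, a blue bowl on the other side.
- saucer_centre (a point): Centre of the saucer, 12.5 mm above its underside.
- mesh: Grey plastic mesh square, 170 x 170 mm, fixed and flush with the bench (under 2 mm high; things slide onto it freely). Origin: its centre; x and y parallel to its edges, z up.
- lamp: White plant lamp, fixed. Origin on the bench under the toggle's pivot (pivot 40 mm up); +x points from switch to post, z up. Base 150 mm wide (y), 35 mm high, from 50 mm before the origin (-x) to 170 mm behind it. Red dot 37 mm before the pivot, green dot 37 mm behind. Post 145 mm behind; the head's rim overhangs forward to 80 mm behind the pivot, from 260 mm height up.
- toggle (a joint): Angle of the toggle lever: 0 = leaning to the red dot (off, towards the lamp's -x), 0.45 = upright, 0.9 = leaning to the green dot (on, towards the lamp's +x). Spring over-centre: short of upright it springs back, past upright it snaps to the other end. About 3 N of push at 25 mm above the pivot starts it.
- lever_tip (a point): Top end of the red toggle lever, a bat-shaped rod 45 mm long from the pivot and 10 to 15 mm thick. At start it lies about 20 mm in front (-x) of the pivot and 81 mm above the bench.
- rake_tweezer: Bystander: loose stainless rake-tweezer tool, 155 mm long, 44 mm wide, 14 mm high, lying right of the lamp. Origin: under its middle.
- blue_bowl: Bystander: loose blue ceramic bowl, 100 mm across, 45 mm high. Origin: centre of its underside.
- jar: Bystander: loose jar, 56 mm across, 65 mm high, left of the lamp. Origin: centre of its underside.
- spray: Bystander: loose white bottle, 70 mm across, 200 mm high, far left. Origin: centre of its underside.
- trowel: Bystander: loose spoon-shaped scoop about 200 mm long, lying at the far left of the bench beside the step stool.
- empty_pot: Bystander: loose empty terracotta pot, 100 mm across, 90 mm high, far right. Origin: centre of its underside.
Things that resemble listed ones, but are neither listed nor needed, are in the scene too. What is shaped like the saucer but purple is not meant.

How it is judged (in metres and radians):
On the way, in this order (a step that is already met when the one before it is completed fails the run):
1. the saucer has been slid wholly onto the mesh square while the lamp is still off (x of saucer_centre in the frame of mesh between -0.027 and 0.027 m and y of saucer_centre in the frame of mesh between -0.027 and 0.027 m and angle between saucer_centre's own z axis and vertical below 0.08 rad and height (world z) of saucer_centre below 0.017 m and linear speed of saucer below 0.02 m/s and value of joint toggle below 0.3 rad), for 0.2 s.
2. the toggle has snapped over to the green dot (value of joint toggle above 0.8 rad), for 0.2 s.
At the end, for the whole second after the job is handed in: The saucer stands flat and at rest on the bench with its centre within 27 mm of the mesh square's centre along each of the square's edges (the whole saucer on the mesh), and the toggle is over at the green dot (joint above 0.8) (x of saucer_centre in the frame of mesh between -0.027 and 0.027 m and y of saucer_centre in the frame of mesh between -0.027 and 0.027 m and angle between saucer_centre's own z axis and vertical below 0.08 rad and height (world z) of saucer_centre below 0.017 m and linear speed of saucer below 0.02 m/s and value of joint toggle above 0.8 rad); the robot touches nothing.
It fails at once if the saucer is lifted off the bench (height (world z) of saucer_centre above 0.02 m).
It fails at once if the saucer is tipped (angle between saucer_centre's own z axis and vertical above 0.25 rad).
It fails at once if another object is moved by more than 15 mm (distance of any of rake_tweezer, blue_bowl, jar, spray, trowel, empty_pot from where it was at the start of the episode above 0.015 m).
It also fails if it takes over 48 s, if anything falls off the work surface, if the arm or the gripper's body presses on something with over 40 N, if the wrist force passes 120 N, or if a joint passes its speed limit or range.

## Working session

There is one attempt and no reset: what is moved stays moved. The work goes in short steps, Python scripts to look and compute and a shell command to move; the robot and the scene stay as the last step left them, time stands still between calls to the robot, and variables do not carry over. Pictures are saved under pics/ and viewed, at most 10 in all, crops included, and the job is handed in when it is done.

```bash
mkdir -p pics
cat > h.py <<'E'
import numpy as np, cv2
from plant import state, read_camera, close_job, look_for, silhouettes, mark_of
def w(p,loc):
    R=cv2.Rodrigues(np.array(p["rvec"],float))[0]
    return R.T@(np.array(loc,float)-np.array(p["tvec"],float).ravel())
def px(p,X):
    K=np.array([[p["fx"],0,p["cx"]],[0,p["fy"],p["cy"]],[0,0,1.]])
    return cv2.projectPoints(np.array([X],float),np.array(p["rvec"],float),np.array(p["tvec"],float),K,None)[0].ravel()
def ray(p,uv,z):
    R=cv2.Rodrigues(np.array(p["rvec"],float))[0]; t=np.array(p["tvec"],float).ravel()
    d=R.T@np.array([(uv[0]-p["cx"])/p["fx"],(uv[1]-p["cy"])/p["fy"],1]); c=-R.T@t
    return c+d*(z-c[2])/d[2]
def save(p,n): cv2.imwrite("pics/"+n,p["color"][:,:,::-1])
E
python3 - <<'E'
from h import *
np.set_printoptions(precision=1,suppress=True)
T=read_camera("top");S=read_camera("side");save(T,"t0.png");save(S,"s0.png")
for n,p in(("top",T),("side",S)):
    for q in["saucer","saucer_centre","mesh","lamp","lever_tip","rake_tweezer","blue_bowl","jar","spray","empty_pot","trowel"]:
        for d in mark_of(q,p)[:3]:
            X=w(p,d["location"]);print(n,q,round(d["conf"],2),X,px(p,X))
for q in["saucer","mesh","lamp"]:
    for d in silhouettes(q,T)[:3]:
        m=d["mask"].astype(np.uint8);c=max(cv2.findContours(m,0,2)[0],key=cv2.contourArea)
        r=cv2.minAreaRect(c);print(q,d["conf"],r,[ray(T,u,0)[:2] for u in cv2.boxPoints(r)])
s=state();print(s["eef_rot"],s["contact_force"],s["t"])
E
```

```text
top saucer 0.91 [ 475.8 -198.7   -2.1] [342.1 221.8]
top saucer_centre 0.7 [ 473.7 -202.2   15.3] [343.9 221.6]
top mesh 0.59 [434.2 -16.7  -0.6] [287.5 233. ]
top lamp 0.59 [646.3 -26.2  -3.5] [291.3 171.7]
top lever_tip 0.46 [630.4 -28.4  80.1] [292.6 169.5]
top rake_tweezer 0.49 [ 683.1 -303.7   -4.6] [372.2 163.1]
top rake_tweezer 0.21 [477.5 440.8  -1.9] [151.1 217.4]
top blue_bowl 0.73 [498.7 232.2  -4.7] [213.8 212.6]
top jar 0.52 [706.5 295.4  -2.1] [198.4 152.9]
top spray 0.96 [653.3 467.5  -0.7] [147.2 166.6]
top empty_pot 0.64 [ 651.6 -459.3   -0. ] [418.2 172.6]
top trowel 0.75 [480.4 441.3  -3.2] [151.1 216.6]
side saucer 0.87 [ 315.4 -397.8    3.8] [268.8 370.6]
side saucer 0.83 [ 472.6 -200.9    0.8] [301.2 276.5]
side saucer 0.52 [707.4 295.   -0.1] [301.4 166.6]
side saucer_centre 0.83 [ 474.6 -201.5   18.1] [302.2 270.9]
side saucer_centre 0.61 [ 314.1 -398.5   17. ] [268.1 366.7]
side mesh 0.88 [431.1 -17.6  -1.8] [257.6 237.1]
side lamp 0.74 [653.8 -24.6   0.6] [332.6 218.2]
side lamp 0.56 [632.8 -26.5  79.2] [327.9 196.6]
side lamp 0.33 [497.5 233.    0.7] [250.5
[... 911 characters left out ...]
, -263.9]), array([ 416.7, -147.9])]
mesh 0.64 ((286.57049560546875, 245.9433135986328), (23.036550521850586, 38.79575729370117), 17.52556800842285) [array([340.2,  40. ]), array([464. ,   4.2]), array([442.1, -69.4]), array([319.1, -32.4])]
mesh 0.37 ((149.50003051757812, 232.00001525878906), (7.308002948760986, 31.97251319885254), 4.763641834259033) [array([375.4, 454.2]), array([482.3, 453.9]), array([480.8, 429.4]), array([373.9, 430.1])]
lamp 0.95 ((296.73138427734375, 131.16131591796875), (46.269935607910156, 107.05892944335938), 6.581944942474365) [array([608.5,  54. ]), array([1001.2,   20.5]), array([ 984.3, -143.7]), array([ 593.3, -102.3])]
[ 0.1  1.   0.  -0. ] [0.2 0.5 0.2] 1.35
```

View pics/t0.png

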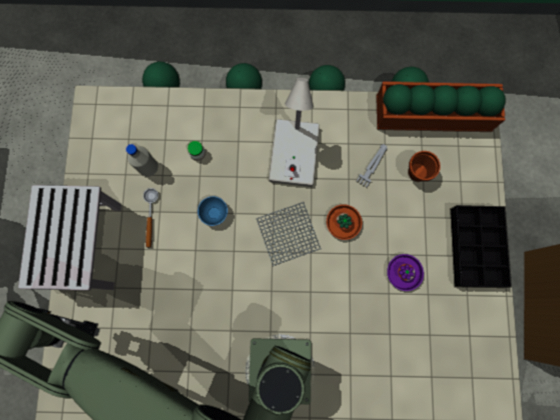

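View pics/s0.png

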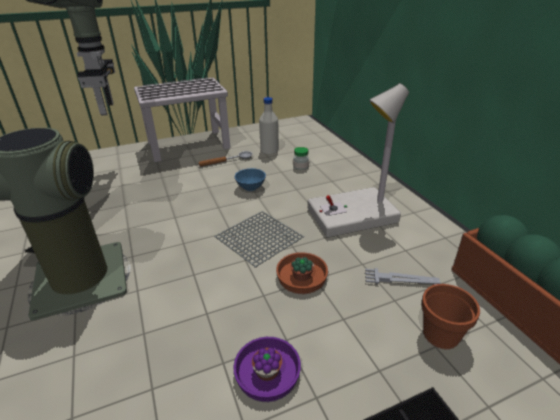

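The terracotta saucer at top px (344,222) and side px (301,272) fits the description. The purple one at top px (405,272) is the look-alike. The mesh is at top px (288,233), the lamp base at (295,152) with the red lever at (292,169), and the bowl at (213,211). I'll confirm in an enlarged crop.

Run:
```python
from h import *
from scipy.spatial.transform import Rotation as Ro
np.set_printoptions(precision=2,suppress=True)
T=read_camera("top");im=T["color"]
c=cv2.resize(im[110:280,240:440,::-1],None,fx=3.5,fy=3.5,interpolation=cv2.INTER_CUBIC);cv2.imwrite("pics/c1.png",c)
print(Ro.from_quat(state()["eef_rot"]).as_matrix(),state()["ee_pos"])
hsv=cv2.cvtColor(im,cv2.COLOR_RGB2HSV)
m=np.zeros(im.shape[:2],np.uint8);m[195:250,320:368]=1
red=((hsv[:,:,0]<15)&(hsv[:,:,1]>140)).astype(np.uint8)*m
h=cv2.convexHull(np.argwhere(red>0)[:,::-1].astype(np.int32));(u,v),ax,a=cv2.fitEllipse(h);print(u,v,ax,ray(T,(u,v),22))
L=cv2.Laplacian(cv2.GaussianBlur(cv2.cvtColor(im,7),(0,0),.8).astype(np.float32),5)
e=cv2.GaussianBlur(np.abs(L),(0,0),2.5);e[:195]=0;e[270:]=0;e[:,:250]=0;e[:,326:]=0
b=(e>e.max()*.4).astype(np.uint8);k=max(cv2.findContours(b,0,2)[0],key=cv2.contourArea);r=cv2.minAreaRect(k);print(r,ray(T,r[0],0))
for u in cv2.boxPoints(r):print(u,ray(T,u,0)[:2])
```

```text
[[-0.97  0.22  0.  ]
 [ 0.22  0.97  0.  ]
 [-0.    0.   -1.  ]] [129.34 560.3  227.48]
343.8269958496094 221.834228515625 (34.081459045410156, 35.79129409790039) [ 471.77 -201.2    22.  ]
((287.5, 232.0), (74.99998474121094, 73.99998474121094), 0.0) [437.38 -16.57   0.  ]
[250. 269.] [312.71 103.94]
[250. 195.] [560.85 112.33]
[325. 195.] [ 566.22 -141.1 ]
[325. 269.] [ 317.83 -141.37]
```

View pics/c1.png

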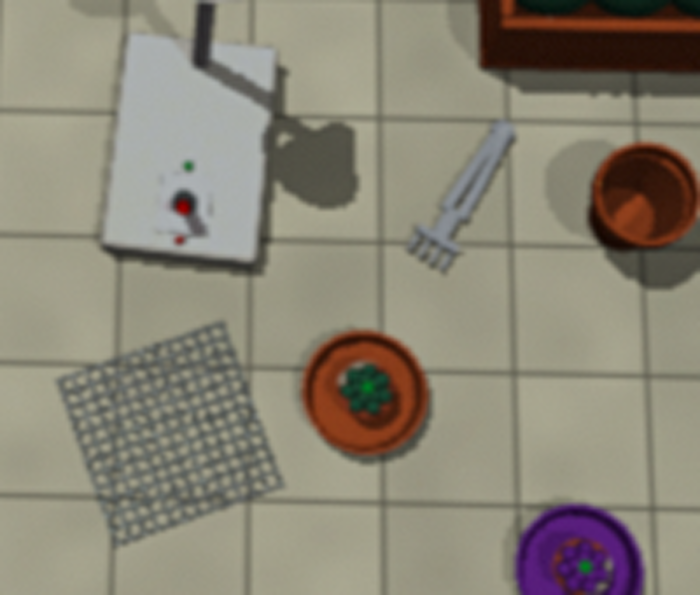

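The crop confirms it: terracotta saucer at crop (366,393), purple one at (578,565). Mesh corners are at crop (58,380), (223,322), (284,487), (117,546). The red dot is at (180,240) and the green at (188,166).

```bash
cat >> h.py <<'E'
from scipy.spatial.transform import Rotation as Ro
def go(x,y,z,yaw=None):
    s=state();R=Ro.from_quat(s["eef_rot"]).as_matrix();d=R.T@(np.array([x,y,z])-s["ee_pos"])
    y0=np.degrees(np.arctan2(R[1,0],R[0,0]));r=0 if yaw is None else -np.radians((yaw-y0+180)%360-180)
    print("move",np.round(d,1),"roll",round(r,3),"yaw0",round(y0,1))
E
python3 - <<'E'
from h import *
np.set_printoptions(precision=1,suppress=True)
T=read_camera("top")
f=lambda c:(240+(c[0]+.5)/3.5-.5,110+(c[1]+.5)/3.5-.5)
C=[ray(T,f(c),1)[:2] for c in[(58,380),(223,322),(284,487),(117,546)]];print(C,np.mean(C,0))
r,g=[ray(T,f(c),36) for c in[(180,240),(188,166)]];print(r,g,(r+g)/2,np.degrees(np.arctan2(*(g-r)[1::-1])))
print([ray(T,f(c),35)[:2] for c in[(104,244),(255,263),(274,47),(130,33)]])
go(491,-284,227,102.3)
E
```

```text
[array([481.5,  88.8]), array([541.5, -68.1]), array([ 383.7, -127.3]), array([325.1,  28.7])] [433.  -19.5]
[612.9 -24.8  36. ] [686.4 -31.3  36. ] [649.6 -28.   36. ] -5.0575876887384466
[array([607.7,  47.4]), array([592.1, -96.3]), array([ 809.7, -113.4]), array([821.2,  27.4])]
move [-542.3 -741.3    0.5] roll 1.129 yaw0 167.0
```

```bash
python3 -m inch '[{"tx":-36,"ty":-49},{"tx":-72,"ty":-98},{"tx":-108,"ty":-148},{"tx":-145,"ty":-198},{"tx":-181,"ty":-247},{"tx":-217,"ty":-297},{"tx":-253,"ty":-346},{"tx":-290,"ty":-396},{"tx":-326,"ty":-445},{"tx":-362,"ty":-494}]' 60 10; python3 -c "
from h import *
go(491,-284,227,102.3)"
```

```text
move [-5.423e+02 -7.413e+02  5.000e-01] roll 1.129 yaw0 167.0schema error: expected keys tx, ty, tz, roll
```

```bash
python3 -m inch '[{"tx":-36,"ty":-49,"tz":0,"roll":0},{"tx":-72,"ty":-98,"tz":0,"roll":0},{"tx":-108,"ty":-148,"tz":0,"roll":0},{"tx":-145,"ty":-198,"tz":0,"roll":0},{"tx":-181,"ty":-247,"tz":0,"roll":0},{"tx":-217,"ty":-297,"tz":0,"roll":0},{"tx":-253,"ty":-346,"tz":0,"roll":0.1},{"tx":-290,"ty":-396,"tz":0,"roll":0.25},{"tx":-326,"ty":-445,"tz":0,"roll":0.4},{"tx":-362,"ty":-494,"tz":0,"roll":0.55}]' 60 10; python3 -c "
from h import *
go(491,-284,227,102.3)"
```

```text
t: 2.7
ee_pos: [371.6, -4.5, 228.0]
eef_rot: [0.381, 0.924, 0.0, 0.001]
contact_force: [1.1, 0.3, 0.4]
grip_width: 60.1
grip_force: 0.0
move [-281.7 -114.     1.3] roll 0.574 yaw0 135.2
```

```bash
python3 -m inch '[{"tx":-56,"ty":-23,"tz":0,"roll":0.14},{"tx":-112,"ty":-46,"tz":0,"roll":0.28},{"tx":-168,"ty":-68,"tz":0,"roll":0.42},{"tx":-224,"ty":-91,"tz":0,"roll":0.574},{"tx":-282,"ty":-114,"tz":0,"roll":0.574},{"tx":-282,"ty":-114,"tz":60,"roll":0.574},{"tx":-282,"ty":-114,"tz":120,"roll":0.574},{"tx":-282,"ty":-114,"tz":150,"roll":0.574},{"tx":-282,"ty":-114,"tz":150,"roll":0.574}]' 60 10; python3 -c "
from h import *
go(488,-272,30,102.3);T=read_camera('top');save(T,'t2.png')
for d in mark_of('saucer',T): print(d['conf'],w(T,d['location']))"
```

```text
t: 3.82
ee_pos: [489.9, -279.8, 74.4]
eef_rot: [0.625, 0.78, -0.0, -0.004]
contact_force: [0.3, 0.2, 0.3]
grip_width: 60.3
grip_force: 0.0
move [ 7.8  0.  44.4] roll 0.005 yaw0 102.6
0.62 [ 472.25081738 -199.88837853   -1.24687842]
0.62 [ 309.78434332 -396.69382115   -2.15382967]
```

View pics/t2.png

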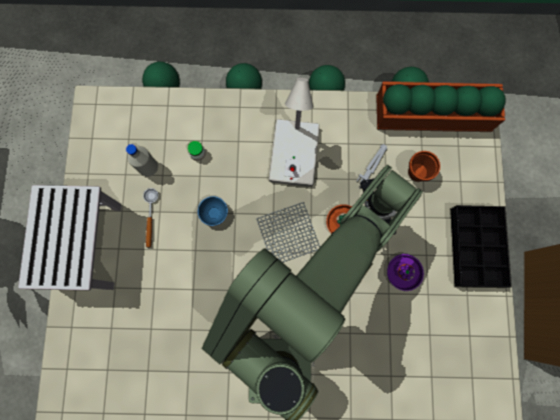

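The view matches the plan: the gripper is behind the saucer at px (385,205), clear of the tool and the pots. I'll lower it, make contact and push.

```bash
python3 -m inch '[{"tx":0,"ty":0,"tz":25,"roll":0},{"tx":0,"ty":0,"tz":45,"roll":0},{"tx":0,"ty":0,"tz":45,"roll":0},{"tx":8,"ty":0,"tz":45,"roll":0},{"tx":14,"ty":0,"tz":45,"roll":0},{"tx":20,"ty":0,"tz":45,"roll":0},{"tx":26,"ty":0,"tz":45,"roll":0},{"tx":34,"ty":0,"tz":45,"roll":0},{"tx":44,"ty":0,"tz":45,"roll":0},{"tx":55,"ty":0,"tz":45,"roll":0}]' 60 10;  python3 -m inch '[{"tx":12,"ty":0,"tz":0,"roll":0},{"tx":24,"ty":0,"tz":0,"roll":0},{"tx":36,"ty":0,"tz":0,"roll":0},{"tx":48,"ty":0,"tz":0,"roll":0},{"tx":60,"ty":0,"tz":0,"roll":0},{"tx":72,"ty":0,"tz":0,"roll":0},{"tx":83,"ty":0,"tz":0,"roll":0},{"tx":92,"ty":0,"tz":0,"roll":0},{"tx":97,"ty":0,"tz":0,"roll":0},{"tx":100,"ty":0,"tz":0,"roll":0}]'; python3 -c "
from h import *
go(445,-73.2,30,102.3)
for n in('top','side'):
  T=read_camera(n);save(T,n+'3.png')
  for d in mark_of('saucer',T): print(d['conf'],w(T,d['location']))
  for d in mark_of('saucer_centre',T): print('c',d['conf'],w(T,d['location']))"
```

```text
t: 5.18
ee_pos: [480.6, -227.8, 33.0]
eef_rot: [0.625, 0.78, -0.0, 0.001]
contact_force: [1.4, -3.5, 2.8]
grip_width: 59.8
grip_force: 1.8
t: 6.42
ee_pos: [458.0, -129.8, 32.3]
eef_rot: [0.625, 0.781, -0.0, -0.0]
contact_force: [1.4, -4.1, 1.7]
grip_width: 60.0
grip_force: 2.2
move [58.1 -0.4  2.3] roll 0.006 yaw0 102.6
0.72 [ 312.79981367 -397.63091631   -1.80916863]
0.69 [ 4.44715785e+02 -6.99267396e+01  2.54584886e-01]
c 0.74 [ 317.28910288 -396.81405234    9.50096027]
0.85 [ 314.02702209 -396.90968398    1.2652135 ]
0.81 [ 4.44811392e+02 -7.19495711e+01 -4.15146983e-01]
c 0.95 [ 313.29470926 -397.13113646   13.52550211]
c 0.52 [ 681.71554817 -307.43341953    1.95506386]
```

View pics/side3.png

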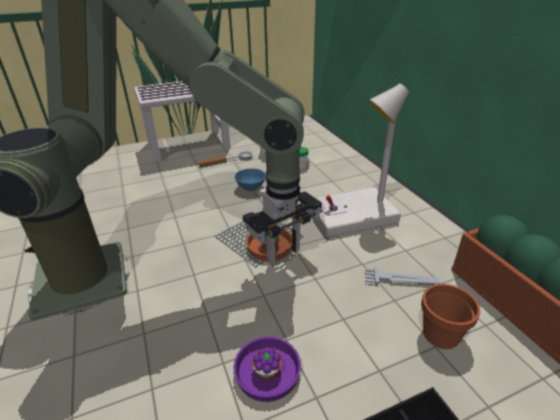

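The saucer at px (270,243) is centred between the fingers and flat. It has about 54 mm left to go.

```bash
python3 -m inch '[{"tx":7,"ty":0,"tz":0,"roll":0},{"tx":16,"ty":0,"tz":0,"roll":0},{"tx":25,"ty":0,"tz":0,"roll":0},{"tx":34,"ty":0,"tz":0,"roll":0},{"tx":42,"ty":0,"tz":0,"roll":0},{"tx":48,"ty":0,"tz":0,"roll":0},{"tx":52,"ty":0,"tz":0,"roll":0},{"tx":54,"ty":0,"tz":0,"roll":0},{"tx":54,"ty":0,"tz":0,"roll":0}]';  python3 -m inch '[{"tx":-10,"ty":0,"tz":0,"roll":0},{"tx":-25,"ty":0,"tz":0,"roll":0},{"tx":-45,"ty":0,"tz":0,"roll":0},{"tx":-65,"ty":0,"tz":-20,"roll":0},{"tx":-85,"ty":0,"tz":-60,"roll":0},{"tx":-85,"ty":0,"tz":-110,"roll":0},{"tx":-85,"ty":0,"tz":-150,"roll":0},{"tx":-85,"ty":0,"tz":-150,"roll":0}]' 0 ; python3 -c "
from h import *
go(590,-25,180,174.9)
for n in('top','side'):
  T=read_camera(n);save(T,n+'4.png')
  for q in ('saucer','saucer_centre','mesh','lever_tip','lamp'):
    for d in mark_of(q,T): print(q,round(d['conf'],2),np.round(w(T,d['location'])))"
```

```text
t: 7.85
ee_pos: [446.2, -77.1, 32.3]
eef_rot: [0.625, 0.78, 0.0, -0.0]
contact_force: [-0.3, -1.4, -0.4]
grip_width: 60.2
grip_force: 0.4
t: 8.85
ee_pos: [467.9, -163.3, 186.7]
eef_rot: [0.626, 0.78, 0.001, 0.005]
contact_force: [0.5, 0.3, -0.7]
grip_width: 0.3
grip_force: 0.0
move [108.6 149.1   7.1] roll -1.263 yaw0 102.5
saucer 0.87 [432. -19.  -2.]
saucer 0.52 [652. 467.  -0.]
saucer 0.46 [480. 440.  -1.]
saucer_centre 0.76 [430. -18.  17.]
saucer_centre 0.71 [ 314. -396.    8.]
lever_tip 0.45 [632. -29.  79.]
lamp 0.8 [648. -27.  -3.]
saucer 0.61 [433. -19.   3.]
saucer 0.56 [ 311. -397.    4.]
saucer 0.26 [ 652. -454.   -5.]
saucer_centre 0.8 [432. -18.  16.]
saucer_centre 0.76 [ 312. -402.   14.]
mesh 0.75 [435. -18.   2.]
mesh 0.74 [656. 462.   1.]
mesh 0.35 [433. -16.  17.]
lever_tip 0.31 [433. -19.  -2.]
lamp 0.96 [651. -29.  -0.]
```

View pics/side4.png

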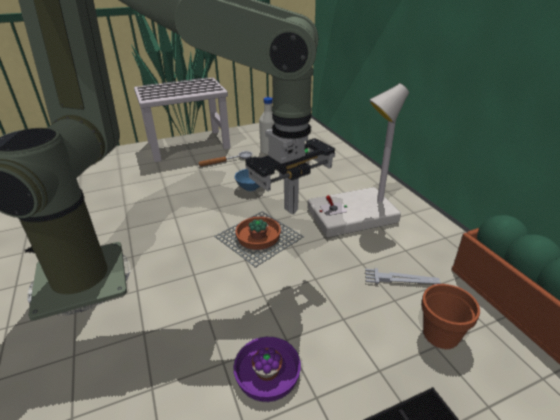

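The saucer (px 258,232) sits centred on the mesh, within about 2 mm by both cameras, and the lever is still off. Next I'll go in front of the lever.

```bash
python3 -c "
from h import *
go(597,-23.4,186,174.9)"; python3 -m inch '[{"tx":16,"ty":22,"tz":0,"roll":-0.16},{"tx":32,"ty":44,"tz":0,"roll":-0.32},{"tx":48,"ty":66,"tz":0,"roll":-0.48},{"tx":64,"ty":88,"tz":0,"roll":-0.64},{"tx":80,"ty":110,"tz":0,"roll":-0.8},{"tx":96,"ty":132,"tz":0,"roll":-0.96},{"tx":109,"ty":154,"tz":0,"roll":-1.12},{"tx":109,"ty":156,"tz":0,"roll":-1.263},{"tx":109,"ty":156,"tz":0,"roll":-1.263}]' 0; python3 -c "
from h import *
go(597,-23.4,84,174.9);go(645,-27.6,84)"
```

```text
move [104.7 158.8  -4. ] roll -1.262 yaw0 102.6
t: 10.58
ee_pos: [593.7, -19.7, 182.2]
eef_rot: [0.044, 0.999, -0.0, -0.0]
contact_force: [-0.1, -0.1, 1.0]
grip_width: 0.7
grip_force: 0.0
move [-3.7 -3.4 98.2] roll 0.0 yaw0 174.9
move [-51.9  -3.4  98.2] roll 0 yaw0 174.9
```

```bash
python3 -m inch '[{"tx":0,"ty":-3,"tz":40,"roll":0},{"tx":0,"ty":-3,"tz":80,"roll":0},{"tx":0,"ty":-3,"tz":98,"roll":0},{"tx":0,"ty":-3,"tz":98,"roll":0},{"tx":-8,"ty":-3,"tz":98,"roll":0},{"tx":-16,"ty":-3,"tz":98,"roll":0},{"tx":-24,"ty":-3,"tz":98,"roll":0},{"tx":-32,"ty":-3,"tz":98,"roll":0},{"tx":-40,"ty":-3,"tz":98,"roll":0},{"tx":-46,"ty":-3,"tz":98,"roll":0}]' 0;  python3 -m inch '[{"tx":-5,"ty":0,"tz":0,"roll":0},{"tx":-5,"ty":0,"tz":0,"roll":0}]'; python3 -c "
from h import *
for n in('top','side'):
  T=read_camera(n)
  for q in ('saucer','lever_tip'):
    for d in mark_of(q,T)[:2]: print(q,round(d['conf'],2),np.round(w(T,d['location'])))
c=cv2.resize(T['color'][140:260,220:420],None,fx=4,fy=4,interpolation=2);save({'color':c},'lev5.png')"
```

```text
t: 11.82
ee_pos: [640.4, -27.2, 84.7]
eef_rot: [0.044, 0.999, -0.0, 0.001]
contact_force: [-0.3, 0.0, 1.1]
grip_width: 0.2
grip_force: 0.0
t: 12.08
ee_pos: [644.6, -27.6, 84.4]
eef_rot: [0.044, 0.999, -0.0, 0.0]
contact_force: [-0.3, 0.3, -0.8]
grip_width: 0.4
grip_force: 0.0
saucer 0.92 [ 311. -394.   -4.]
saucer 0.49 [433. -16.  -2.]
lever_tip 0.24 [498. 231.   1.]
saucer 0.86 [ 315. -397.    3.]
saucer 0.85 [434. -21.  -0.]
lever_tip 0.49 [674. -32.  85.]
```

View pics/lev5.png

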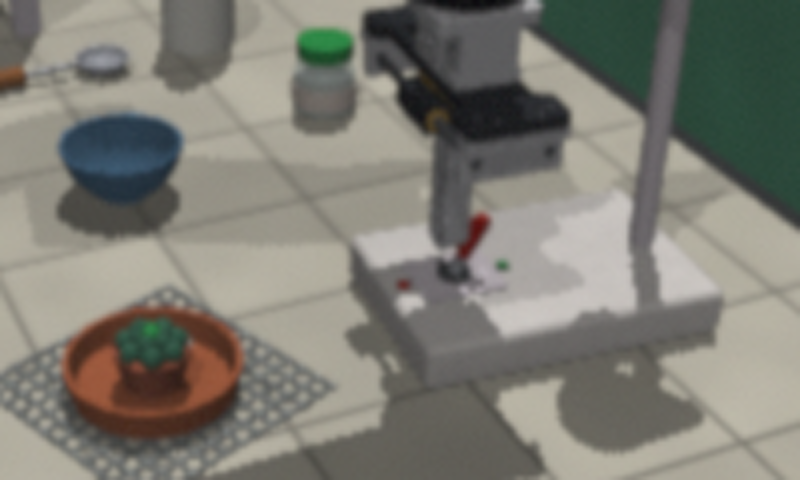

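The lever (crop 475,237) has snapped over and leans to the green dot (502,265), and the saucer is still on the mesh. I'll retreat and check.

```bash
python3 -m inch '[{"tx":10,"ty":0,"tz":0,"roll":0},{"tx":25,"ty":0,"tz":0,"roll":0},{"tx":40,"ty":0,"tz":-20,"roll":0},{"tx":45,"ty":0,"tz":-60,"roll":0},{"tx":45,"ty":0,"tz":-100,"roll":0},{"tx":45,"ty":0,"tz":-120,"roll":0},{"tx":45,"ty":0,"tz":-120,"roll":0},{"tx":45,"ty":0,"tz":-120,"roll":0}]'; python3 -c "
from h import *
for n in('top','side'):
  T=read_camera(n)
  for q in ('saucer','lever_tip','jar','blue_bowl','rake_tweezer'):
    for d in mark_of(q,T)[:2]: print(q,round(d['conf'],2),np.round(w(T,d['location'])))
save(T,'s6.png')"
```

```text
t: 13.38
ee_pos: [598.1, -23.4, 203.1]
eef_rot: [0.044, 0.999, 0.0, -0.001]
contact_force: [-0.9, 0.7, -0.5]
grip_width: 0.6
grip_force: 0.0
saucer 0.95 [ 312. -395.   -1.]
saucer 0.65 [432. -19.  18.]
lever_tip 0.51 [482. 442.  -1.]
jar 0.8 [706. 294.  -5.]
blue_bowl 0.86 [498. 232.  -2.]
rake_tweezer 0.5 [ 683. -304.   -5.]
saucer 0.79 [434. -19.   3.]
saucer 0.63 [ 315. -398.    2.]
lever_tip 0.56 [674. -31.  81.]
jar 0.87 [710. 297.  -0.]
blue_bowl 0.56 [496. 229.   1.]
rake_tweezer 0.83 [ 676. -310.    2.]
```

View pics/s6.png

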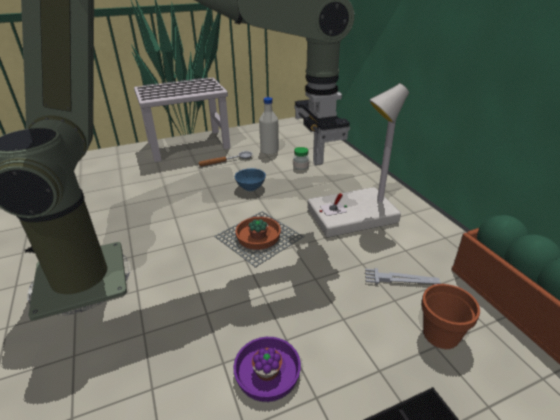

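The lever (px 338,199) leans to green, the saucer (258,232) is centred, and the robot is clear of everything.

```bash
python3 -c "
from plant import close_job
print(close_job())"
```

```text
the job is handed in; nothing more can be done
None
```

The saucer is centred on the mesh to within about 2 mm, the toggle has snapped over to the green dot and stays there, the other things show no movement in the camera checks, and the job is handed in; no verdict was returned.

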